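Unscrew the spring-loaded vacuum filter cap and catch it

ROBOT

A 6-joint arm with a two-finger parallel gripper is mounted at the origin on the work surface. World frame = base frame: x ahead of the robot, y to its left, z up, the work surface at z = 0. Lengths are in mm, angles in degrees, forces in N, time in s.
With the tool pointing down it reaches from about 350 to 850 mm from the base axis. Payload 8.1 kg.
Tool frame: the origin (TCP) lies at the very end of the fingers, on their centre line; the grasp point (between the pads) lies 19 mm behind it; x points along the fingers, y is the direction in which the jaws open and shut, and the axes are right-handed (so a half turn about x gives the same grasp; the last joint's range is limited). The gripper opens to 85 mm and grips with 20 to 120 N. Pads are 22 mm wide; open, the fingers measure 114 mm over their backs; the gripper's body (76 mm by 85 mm) begins 54 mm behind the grasp point. The pads swing forward as they close: fully open they stand 13 mm farther back than shut.
Start: joints at [63.06, 7.471, 85.268, -0, 87.261, -4.893], TCP at [225.204, 556.137, 231.292] pointing down, gripper open.
Joint ranges: [-169.43, 169.43], [-51.17, 129.36], [1.28, 143.12], [-76.62, 256.62], [0, 156.53], [-152.29, 152.29]. Speed limits (degrees/s): [136.94, 136.94, 159.86, 180, 180, 180].

INTERFACE

Orientations are given as [roll, pitch, yaw] about the fixed x, y, z axes, in that order (R = Rz(yaw) Ry(pitch) Rx(roll)).
In Python, from bench import sensors, snapshot, r gives the robot as it stands. The module is installed in compiled form; this text tells all that it offers.
- The arm moves only by the tool drive_tool, never from a script. Its argument "moves" is one flat list of numbers, 6 for each row, row after row: the shift along the tool's x, y, z in cm, then the turn, a rotation vector about the tool's x, y, z in degrees. In form: [tx, ty, tz, wx, wy, wz, tx, ty, tz, wx, wy, wz, ...]. A call has 1 to 20 rows; each row shifts and turns the commanded pose from where the row before left it, along the tool's axes as they then stand; what a row does not reach is not made up. A row lasts 1/12 s, in which the tool goes at most 41.7 mm and 7.16 degrees, less where a joint would pass 70% of its speed; a pose out of reach is approached as far as the arm can. A call with a gripper value outside its range is refused whole. "hand" is the finger opening in cm, from 0 to 8.54, set as the call begins (left out, the last holds). The fingers move at their own pace and stop on an object; "grip_force" is the grip in N (left out, the last holds). Time passes only in rows, so rows that do not move let the fingers close. It gives the time, the measured TCP pose, the force and the opening at its end, in the units of the state.
- sensors.sense(): the state, without advancing time (a new reading comes with each control period).
- snapshot(name): name is "scene" or "side" or "wrist"; returns a dict with "image" (420x560x3 uint8, red, green, blue), "z_map" (420x560 float32, mm along the optical axis (not along the pixel's ray), 0 where there is no reading), "camera_matrix" (3x3 intrinsics, pixels), "eye" and "orientation" of the camera in the world; the wrist camera has in their place "mount" (4x4, takes a point from camera to tool coordinates, whose origin is the TCP and whose axes are the tool frame's). Camera axes: x right, y down, z forward; pixel columns grow to the right and rows downward; lengths in mm; the calibration is good to about 2 mm. A picture is of the moment at which its call begins: read the wrist's pose just before it.
- r.hand_in(): hands the job in, once; it reports no verdict.
The state is a dict: "time": time; "joint_pos": joint angles; "qd": joint speeds; "joint_efforts": joint torques, N m; "tool_pos": TCP position; "tcp_rot": TCP orientation; "ft_force": force on the tool from outside, world axes, zero at the start; "wrist_torque": the same for the moment, N m; "finger_gap": finger opening in mm.
Only numpy, scipy, OpenCV 4.12 (cv2) and the standard library are available. Lean on these libraries where they do the work, as an engineer would, in place of code of your own. Each camera call takes 0.05 s, during which the arm holds its last target.

TASK

Open the vacuum filter on the packing bench so its cartridge can be changed: unscrew the red cap anticlockwise, feeling how it climbs and following it up so lightly that the thread is not strained, and have it in your grip when the spring pushes it free so that it never jumps or drops. Set it gently in the blue parts tray, open side down and flat on the floor beside the O-ring, let go, and leave everything else as it is.

Things in the scene. Friction and masses are not known exactly. Their poses are not given: they have to be found in the camera images.
- filter_unit: Vacuum filter unit, fixed: grey base block 130 x 110 x 45 mm (x, y, z), on it an upright grey-blue bowl 66 mm across with a flat shoulder 105 mm above the table, and on that a threaded neck with the red cap screwed on. Origin: centre of the block's underside, on the vertical axis of neck and cap; z up. Its yaw varies. A pipe stub sticks 50 mm out of its +x side, 24 mm up.
- cap: Loose red ribbed round screw cap, white stripe on top, 0.08 to 0.15 kg: 54 mm across (55 over ribs), 45 mm tall, straight sides; the upper 18 mm solid, below it an open skirt 27 mm deep, wall 4.5 mm. Origin: centre of its open underside; z up through its top. At the start it is screwed home, origin 107 mm above the unit's origin, on its axis.
- neck_top (a point): Centre of the neck's flat end, 127 mm above the table, under the cap. Neck: aluminium, 36 mm across, 43 over the thread. Right-hand thread: anticlockwise from above undoes it. The thread is coarse: the cap climbs by millimetres as it turns, at a rate to be felt or seen, and comes free after about 1.05 turns (0.95 to 1.15). Until then no pull lifts it (1 mm play), and it stays put when let go between turns.
- spring (a point): Point on the neck's axis at the shoulder, 105 mm above the table. A spring plunger in the neck pushes the cap up: 8 N when home, 5 N as it comes free; it then lifts an unheld cap about 5 mm off the thread. Turning takes about 0.2 N m, more under side load or pull. Thread and neck stand 25 N of contact in all, 14 of them already taken by spring and thread when home: keep your own push, pull and side load under about 8 N.
- tray: Blue parts tray, fixed to the table, 200 x 160 mm outside (x, y), walls 4 mm thick and 18 mm high, inner floor 4 mm above the table. Origin: centre of its underside. It may stand left or right of the filter unit. A black O-ring lies on the floor of its -x half.
- tray_spot (a point): Point on the tray's inner floor, 35 mm to the tray's +x side of its centre, in the middle of the clear half: a good place to set the cap.
- oring: Black rubber O-ring 50 mm across and 6 mm thick lying in the -x half of the tray; origin at the centre of its underside. Leave it there.
- carton: Cardboard carton 90 x 70 x 45 mm standing on the white bench scale (190 x 150 mm, plate 36 mm high); origin at the centre of its underside. Bystander.
- cartridge: White spare filter cartridge 42 mm across, 62 mm tall, upright beyond the unit; origin at the centre of its underside. Bystander.
- tape_roll: Brown roll of packing tape, 100 mm across, 48 mm high, lying flat; origin at the centre of its underside. Bystander.
- grease_jar: Grey jar, 56 mm across, 60 mm tall; origin at the centre of its underside. Bystander.
Things that resemble listed ones, but are neither listed nor needed, are in the scene too. Of the things that look like the filter_unit, take the one that is farthest from the robot's base at the start.

How it is judged:
By the outcome, as a careful person would: the job done as asked, in the order asked, and still so for the second after the job is handed in, with the robot touching nothing.
It also fails if it takes over 72 s, if anything falls off the work surface, if the arm or the gripper's body presses on something with over 40 N, if the wrist force passes 120 N, or if a joint passes its speed limit or range.

## Working session

There is one attempt and no reset: what is moved stays moved. The work goes in short steps, Python scripts to look and compute and a tool call to move; the robot and the scene stay as the last step left them, time stands still between calls to the robot, and variables do not carry over. Pictures are saved under pics/ and viewed, and the job is handed in when it is done.

Besides the shell and the picture viewer there is one more tool, called after "Request:" as name(argument=value, ...) on one line, values as JSON. drive_tool: Moves the arm, as the interface text tells. Its arguments: {"type":"object","properties":{"moves":{"type":"array","items":{"type":"number"}},"hand":{"type":"number"},"grip_force":{"type":"number"}},"required":["moves"]}

```bash
mkdir -p pics; ls; cat > h.py <<'E'
import numpy as np, cv2
from bench import sensors, snapshot, r
from scipy.spatial.transform import Rotation as R
def save(n,im,crop=None,k=1):
    if crop: im=im[crop[1]:crop[3],crop[0]:crop[2]]
    im=cv2.resize(im,None,fx=k,fy=k,interpolation=cv2.INTER_CUBIC) if k!=1 else im
    cv2.imwrite(f'pics/{n}.png',im[:,:,::-1])
E
python3 - <<'E'
from h import *
import pickle
s=sensors.sense();print(s)
for n in ['scene','side','wrist']:
    d=snapshot(n);pickle.dump(d,open(n+'0.pkl','wb'));save(n+'0',d['image'])
    print(n,{k:np.round(v,3).tolist() for k,v in d.items() if k not in('image','z_map')})
E
```

```text
pics
{'time': 0.0, 'joint_pos': array([ 6.30597194e+01,  7.51700763e+00,  8.53310663e+01,  3.41409557e-04,
        8.72627777e+01, -4.89130265e+00]), 'qd': array([-0.05296989, -0.02343044,  0.04839883,  0.07537595,  0.05154716,
        0.0385124 ]), 'joint_efforts': array([-1.27840744e-03, -5.69392884e+01, -5.00556529e+01, -4.00438466e-04,
        1.47504627e-02, -6.53979578e-05]), 'tool_pos': array([224.93887499, 555.62098206, 230.2075243 ]), 'tcp_rot': array([ -95.06754823,   89.88914782, -117.11654282]), 'ft_force': array([ 0.47304419,  0.40680347, -0.08663006]), 'wrist_torque': array([-0.00166028,  0.03894703, -0.00153575]), 'finger_gap': 85.30909121965}
scene {'camera_matrix': [[439.275, 0.0, 275.482], [0.0, 439.275, 209.116], [0.0, 0.0, 1.0]], 'eye': [777.007, 459.567, 940.995], 'orientation': [-144.605, 0.266, 149.219]}
side {'camera_matrix': [[531.637, 0.0, 277.727], [0.0, 531.637, 211.075], [0.0, 0.0, 1.0]], 'eye': [-55.085, -726.848, 966.92], 'orientation': [-135.215, -0.617, -38.554]}
wrist {'camera_matrix': [[320.233, 0.0, 278.682], [0.0, 320.233, 211.136], [0.0, 0.0, 1.0]], 'mount': [[0.0, -0.318, 0.948, -143.988], [1.0, -0.0, -0.001, 0.734], [0.0, 0.948, 0.318, -82.17], [0.0, 0.0, 0.0, 1.0]]}
```

View pics/scene0.png

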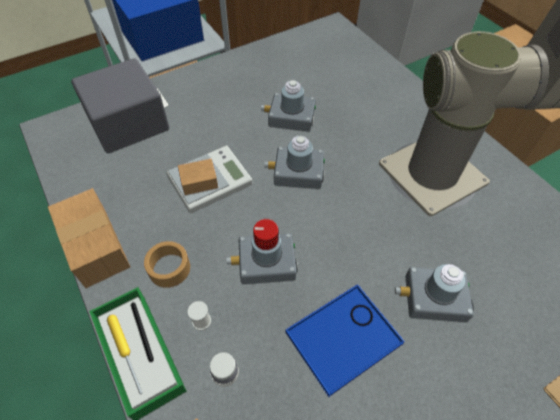

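View pics/side0.png

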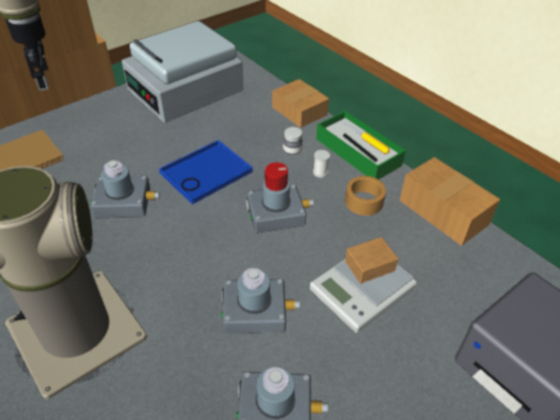

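View pics/wrist0.png

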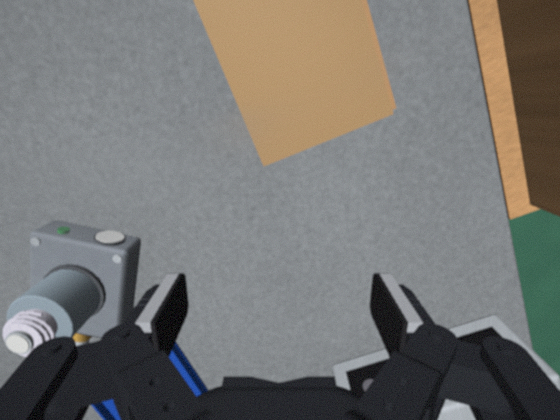

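Scene view: the things that look like the filter unit are at (267,250), which has the red cap, and at (300,160), (292,103) and (443,290), which have bare necks. The tray is at (344,338) with the O-ring at (361,315). Next I'll measure them and take a close crop.

```bash
cat >> h.py <<'E'
def cam(d,T=None):
    if T is None:
        M=np.eye(4);M[:3,:3]=R.from_euler('xyz',d['orientation'],degrees=True).as_matrix();M[:3,3]=d['eye'];return M
    return T@np.array(d['mount'])
def tool(s):
    M=np.eye(4);M[:3,:3]=R.from_euler('xyz',s['tcp_rot'],degrees=True).as_matrix();M[:3,3]=s['tool_pos'];return M
def cloud(d,T=None):
    M=cam(d,T);K=d['camera_matrix'];z=d['z_map'];v,u=np.mgrid[:z.shape[0],:z.shape[1]]
    P=np.stack([(u-K[0,2])/K[0,0]*z,(v-K[1,2])/K[1,1]*z,z],-1)
    return P@M[:3,:3].T+M[:3,3]
def ray(d,u,v,h,T=None):
    M=cam(d,T);K=d['camera_matrix'];q=M[:3,:3]@np.array([(u-K[0,2])/K[0,0],(v-K[1,2])/K[1,1],1])
    return M[:3,3]+q*(h-M[2,3])/q[2]
def red(im): 
    im=im.astype(int);return (im[...,0]>110)&(im[...,1]<70)&(im[...,2]<70)
def blue(im): 
    im=im.astype(int);return (im[...,2]>100)&(im[...,0]<60)&(im[...,1]<110)
E
python3 - <<'E'
from h import *
import pickle
for n in ['scene','side']:
    d=pickle.load(open(n+'0.pkl','rb'));P=cloud(d);im=d['image']
    if n=='scene': pts=[(266,226),(267,222),(300,143),(292,86),(452,274),(361,315),(344,338)]
    else: pts=[(276,168),(254,280),(276,380),(115,172),(190,184),(206,170)]
    for u,v in pts: p=P[v,u];print(n,u,v,np.round(p,1),np.hypot(*p[:2]).round())
    m=red(im)&(P[...,2]>140)&(P[...,2]<160)
    q=P[m];
    print('red',m.sum(),q.min(0),q.max(0))
    t=q[q[:,2]>np.percentile(q[:,2],90)-2.5]; print('top',len(t),t.mean(0),t.min(0),t.max(0))
    c,rad=cv2.minEnclosingCircle(t[:,:2].astype(np.float32));print('circ',c,rad)
    b=blue(im)&(P[...,2]<30)&(P[...,2]>-10)&(P[...,2]>0); q=P[b];print('tray',cv2.minAreaRect(q[:,:2].astype(np.float32)), np.percentile(q[:,2],[5,50,95]))
save('c1',pickle.load(open('scene0.pkl','rb'))['image'],(210,190,420,400),3.5) if 0 else save('c1',pickle.load(open('scene0.pkl','rb'))['image'],(210,200,410,350),4)
E
```

```text
scene 266 226 [533.7   4.2 152.8] 534.0
scene 267 222 [526.3  -4.3 151.7] 526.0
scene 300 143 [ 327.3 -181.4  130.8] 374.0
scene 292 86 [ 229.2 -376.6  133.5] 441.0
scene 452 274 [262.6 289.4 135.6] 391.0
scene 361 315 [424.8 232.7   4.1] 484.0
scene 344 338 [489.  256.3   7.3] 552.0
red 356 [513.38713816 -16.77731432 145.70037129] [564.29900022  36.78926722 155.49471073]
top 256 [537.86428782  11.08949906 151.75051777] [514.56200664 -15.77089258 150.33305071] [564.29900022  36.78926722 155.49471073]
circ (538.9940795898438, 10.430802345275879) 26.69426918029785
tray ((488.8149719238281, 254.30284118652344), (199.53575134277344, 159.251953125), 1.9604297876358032) [ 0.6724965   3.19964515 16.22818727]
side 276 168 [541.3  13.9 152.3] 541.0
side 254 280 [ 314.7 -202.5  128.6] 374.0
side 276 380 [ 215.1 -397.5  136.5] 452.0
side 115 172 [247.2 262.2 126.3] 360.0
side 190 184 [427.  238.8   3.9] 489.0
side 206 170 [491.3 259.    5.6] 555.0
red 308 [508.82647633 -18.05708625 140.08890681] [563.57037117  36.33059058 159.40151105]
top 171 [533.43019764   7.57282294 154.36229354] [508.82647633 -17.66265523 152.75459954] [561.21485833  32.85388673 159.40151105]
circ (536.3031005859375, 7.016401767730713) 27.659873962402344
tray ((492.06622314453125, 254.74830627441406), (214.68826293945312, 168.23687744140625), 1.7333059310913086) [ 2.29605359  6.03150421 19.19780692]
```

View pics/c1.png

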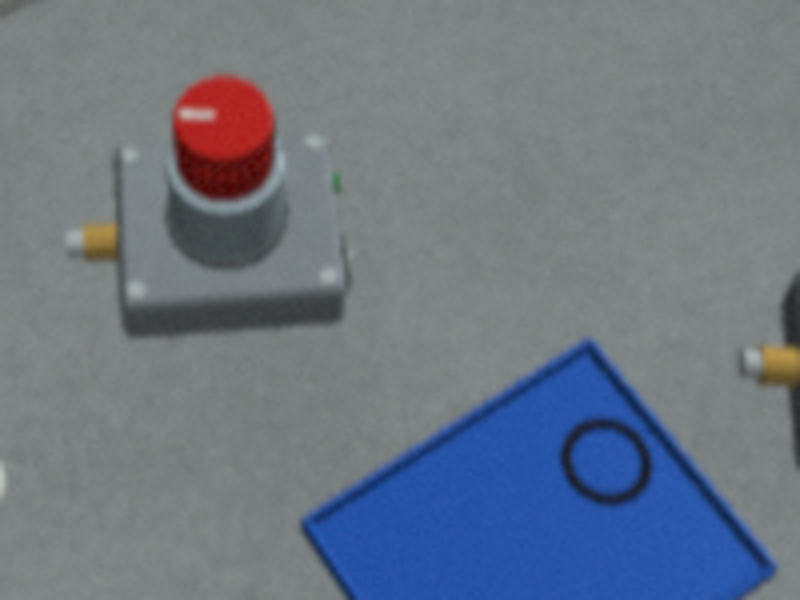

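The crop shows the red-ribbed cap with its white stripe on the farthest unit (range about 537 mm, the others 374 to 450). Its top is at z≈152, as specified. The tray's centre is about (490,254.5), yaw about 2°, with the O-ring on the -x side. Next I'll work out the first transfer.

```bash
cat >> h.py <<'E'
def totool(dw,s=None):
    s=s or sensors.sense(); return tool(s)[:3,:3].T@np.array(dw)
E
python3 - <<'E'
from h import *
s=sensors.sense();print(tool(s).round(3)); print(totool([537.5-225,9-556,0]))
E
```

```text
[[-1.00000e-03  3.75000e-01  9.27000e-01  2.25018e+02]
 [-1.00000e-03  9.27000e-01 -3.75000e-01  5.55756e+02]
 [-1.00000e+00 -1.00000e-03 -0.00000e+00  2.30480e+02]
 [ 0.00000e+00  0.00000e+00  0.00000e+00  1.00000e+00]]
[ 4.92977402e-01 -3.89695226e+02  4.94977412e+02]
```

Request:
drive_tool(moves=[0,-1,1.25,0,0,0,0,-2,2.5,0,0,0,0,-2.2,2.8,0,0,0,0,-2.2,2.8,0,0,0,0,-2.2,2.8,0,0,0,0,-2.2,2.8,0,0,0,0,-2.2,2.8,0,0,0,0,-2.2,2.8,0,0,0,0,-2.2,2.8,0,0,0,0,-2.2,2.8,0,0,0,0,-2.2,2.8,0,0,0,0,-2.2,2.8,0,0,0,0,-2.2,2.8,0,0,0,0,-2.2,2.8,0,0,0,0,-2.2,2.8,0,0,0,0,-2.2,2.8,0,0,0,0,-2.2,2.8,0,0,0,0,-2.2,2.8,0,0,0,0,-1.6,2.0,0,0,0,0,-1.0,1.3,0,0,0])

```text
time: 1.82
tool_pos: [553.3, -19.3, 230.8]
tcp_rot: [-118.6, 90.0, -140.8]
ft_force: [-0.4, -0.4, 1.0]
finger_gap: 85.5
```

Request:
drive_tool(moves=[0,0,0,4,0,0,0,0,0,7,0,0,0,0,0,7,0,0,0,0,0,7,0,0,0,0,0,7,0,0,0,0,0,7,0,0,0,0,0,7,0,0,0,0,0,7,0,0,0,0,0,7,0,0,0,0,0,7,0,0,0,0,0,7,0,0,0,0,0,7,0,0,0,0,0,7,0,0,0,0,0,7,0,0,0,0,0,7,0,0,0,0,0,7,0,0,0,0,0,7,0,0,0,0,0,7,0,0,0,0,0,4,0,0,0,0,0,0,0,0])

```text
time: 3.48
tool_pos: [552.4, -16.0, 231.1]
tcp_rot: [-56.5, 90.0, 154.2]
ft_force: [-0.5, 1.2, 0.2]
finger_gap: 85.2
```

```bash
python3 - <<'E'
from h import *
import pickle
s=sensors.sense();print(s['time'],s['tool_pos'],s['joint_pos'],s['ft_force']);d=snapshot('wrist');pickle.dump((s,d),open('w1.pkl','wb'));save('w1',d['image'])
print(tool(s).round(3))
P=cloud(d,tool(s));m=red(d['image'])&(P[...,2]>147)&(P[...,2]<158)
t=P[m];print(m.sum(),t.mean(0),cv2.minEnclosingCircle(t[:,:2].astype(np.float32)))
m2=(red(d['image'])).astype(np.uint8);print(np.argwhere(m2).min(0),np.argwhere(m2).max(0))
E
```

```text
3.4833 [552.39352731 -16.03955281 231.07390426] [-6.98688043e+00  1.83517875e-01  9.29047157e+01  1.16149778e-02
  8.69459071e+01  5.22170681e+01] [-0.47055967  1.16207057  0.22698581]
[[-1.00000e-03  5.12000e-01 -8.59000e-01  5.52394e+02]
 [ 0.00000e+00 -8.59000e-01 -5.12000e-01 -1.60400e+01]
 [-1.00000e+00 -1.00000e-03  0.00000e+00  2.31074e+02]
 [ 0.00000e+00  0.00000e+00  0.00000e+00  1.00000e+00]]
3357 [539.29309438  10.30662653 153.65806563] ((539.208984375, 9.216358184814453), 26.579545974731445)
[179 206] [251 276]
```

View pics/w1.png

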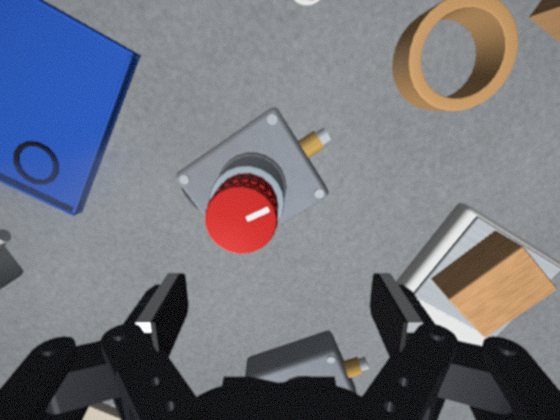

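Request:
drive_tool(moves=[0,-1.4,0,0,0,0,0,-1.5,-0.1,0,0,0,0,0,0,7,0,0,0,0,0,7,0,0,0,0,0,7,0,0,0,0,0,7,0,0,0,0,0,7,0,0,0,0,0,7,0,0,0,0,0,7,0,0,0,0,0,7,0,0,0,0,0,7,0,0,0,0,0,7,0,0,0,0,0,7,0,0,0,0,0,5,0,0,0,0,0,0,0,0,0,0,0,0,0,0])

```text
time: 4.87
tool_pos: [538.1, 9.8, 231.4]
tcp_rot: [-23.5, 90.0, 105.7]
ft_force: [-0.5, 0.5, -0.5]
finger_gap: 85.5
```

```bash
cat > wm.py <<'E'
from h import *
import pickle,sys
n=sys.argv[1]; lo,hi=float(sys.argv[2]),float(sys.argv[3])
s=sensors.sense();d=snapshot('wrist');pickle.dump((s,d),open(n+'.pkl','wb'));save(n,d['image'])
print(s['time'],s['tool_pos'].round(2),s['joint_pos'].round(2),s['ft_force'].round(2),s['wrist_torque'].round(3),s['finger_gap'])
T=tool(s);print(T[:3,:3].round(3))
P=cloud(d,T);m=red(d['image'])&(P[...,2]>lo)&(P[...,2]<hi)
t=P[m];print(m.sum(),t.mean(0),np.median(t[:,2]));c=cv2.minEnclosingCircle(t[:,:2].astype(np.float32));print(c)
print('in tool mm',T[:3,:3].T@(np.r_[c[0],np.median(t[:,2])]-T[:3,3]))
E
python3 wm.py w2 147 160
```

```text
4.8667 [538.11   9.77 231.35] [-4.4300e+00 -2.1100e+00  9.5140e+01  1.0000e-02  8.6970e+01  1.3634e+02] [-0.51  0.46 -0.48] [0.017 0.031 0.01 ] 85.49381929736765
[[-0.    -0.775 -0.632]
 [ 0.    -0.632  0.775]
 [-1.    -0.     0.   ]]
3486 [538.08135194   7.86437783 153.62839007] 153.69555785319642
((538.4832763671875, 8.045906066894531), 26.511293411254883)
in tool mm [77.65438975  0.8104195  -1.58379531]
```

View pics/w2.png

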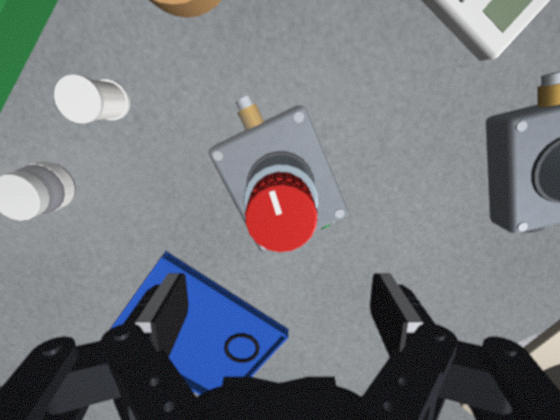

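Request:
drive_tool(moves=[0.5,0,-0.1,0,0,0,1.2,0,0,0,0,0,1.6,0,0,0,0,0,1.6,0,0,0,0,0,1.6,0,0,0,0,0,1.6,0,0,0,0,0,1.2,0,0,0,0,0,0.8,0,0,0,0,0,0.5,0,0,0,0,0,0.3,0,0,0,0,0,0.1,0,0,0,0,0,0,0,0,0,0,0,0,0,0,0,0,0,0,0,0,0,0,0], hand=6.2, grip_force=20)

```text
time: 6.08
tool_pos: [539.8, 7.9, 122.2]
tcp_rot: [-133.4, 89.9, -4.4]
ft_force: [0.5, -0.7, 0.3]
finger_gap: 61.7
```

```bash
python3 - <<'E'
from h import *
s=sensors.sense();print(s['time'],s['tool_pos'].round(2),s['joint_pos'].round(2),s['ft_force'].round(2),s['wrist_torque'].round(3),s['finger_gap'])
d=snapshot('wrist');save('w3',d['image'],(120,130,440,420),2);d=snapshot('side');save('s3',d['image'],(220,100,340,240),4)
E
```

```text
6.0833 [539.81   7.91 122.16] [ -4.6    2.67 102.01   0.    75.24 136.44] [ 0.53 -0.69  0.25] [-0.029  0.054 -0.009] 61.70646816859091
```

View pics/w3.png

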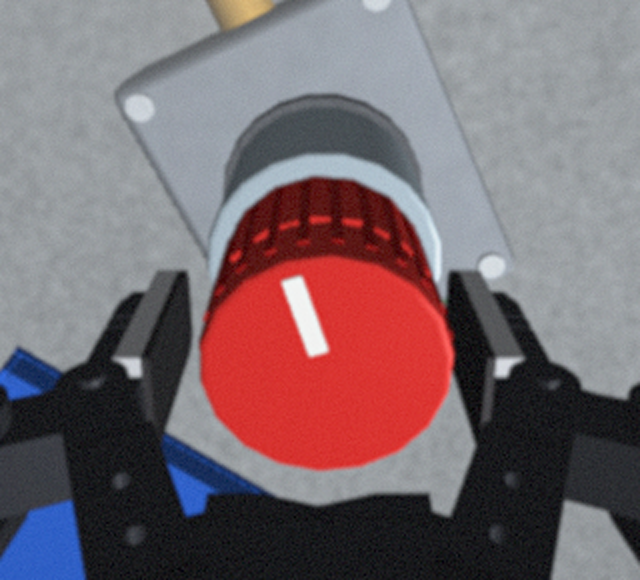

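View pics/s3.png

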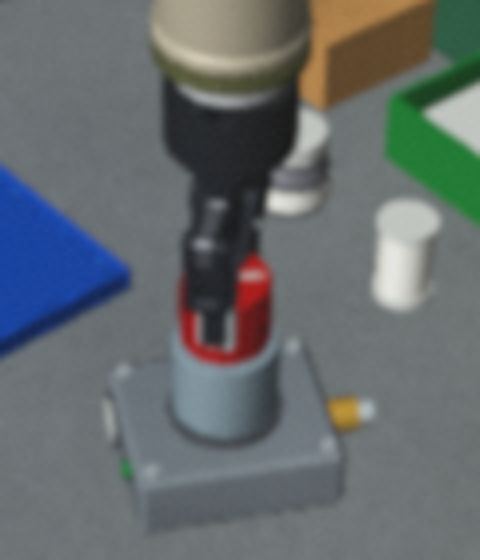

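```bash
cat > wt.py <<'E'
from h import *
# cap position in tool frame directly (no arm pose needed)
def capt(d):
    P=cloud(d,np.eye(4)); im=d['image']; m=red(im).astype(np.uint8)
    m=cv2.morphologyEx(m,cv2.MORPH_CLOSE,np.ones((9,9)))
    tx=P[m>0][:,0]; top=np.percentile(tx,3)
    mm=(m>0)&(P[...,0]<top+4)
    q=P[mm]; x=np.median(q[:,0]); c,rr=cv2.minEnclosingCircle(q[:,1:].astype(np.float32))
    return x,c,rr,q[:,1:].mean(0),q[:,1:].min(0),q[:,1:].max(0)
if __name__=='__main__':
    for i in range(3):
        s=sensors.sense();d=snapshot('wrist');print(s['time'],s['tool_pos'].round(2),s['ft_force'].round(2),s['wrist_torque'].round(3),round(s['finger_gap'],2));x,c,rr,me,mi,ma=capt(d);print(' top x %.1f circ y,z %.1f %.1f r %.1f'%(x,*c,rr),me.round(1),mi.round(1),ma.round(1))
E
python3 wt.py
```

```text
6.1833 [539.62   7.92 121.94] [ 0.57 -0.24 -0.85] [-0.061  0.011  0.009] 61.87
 top x -31.7 circ y,z -1.2 -26.7 r 54.9 [ 1.1 -0.4] [-25.1 -81.6] [27.6 28.2]
6.2333 [539.52   7.92 121.78] [ 0.08 -0.52 -0.18] [ 0.011 -0.031 -0.069] 62.09
 top x -31.9 circ y,z 1.9 -27.1 r 54.6 [ 1.1 -0.5] [-25.3 -81.6] [27.5 27.5]
6.2833 [539.42   7.95 121.66] [ 0.02 -0.77 -0.4 ] [-0.014 -0.02   0.   ] 62.07
 top x -32.0 circ y,z -0.3 -26.8 r 54.8 [ 1.  -0.6] [-25.4 -81.6] [27.2 28.1]
```

Request:
drive_tool(moves=[0,0.05,0,0,0,0,0,0,0,0,0,0,0,0,0,0,0,0,0,0,0,0,0,0], hand=5.6)

```text
time: 6.67
tool_pos: [538.8, 7.6, 121.3]
tcp_rot: [44.1, 90.0, 173.1]
ft_force: [-0.5, 0.9, -0.3]
finger_gap: 55.9
```

Request:
drive_tool(moves=[0,0,0,0,0,0,0,0,0,0,0,0], hand=5.5)

```text
time: 6.83
tool_pos: [538.6, 7.4, 121.3]
tcp_rot: [79.8, 90.0, -151.2]
ft_force: [-1.8, -1.7, 1.2]
finger_gap: 54.8
```

```bash
cat > f.py <<'E'
from h import *
import sys
n=int(sys.argv[1]) if len(sys.argv)>1 else 1
F=[];M=[]
for i in range(n):
    if i: snapshot('side')
    s=sensors.sense();F.append(s['ft_force']);M.append(s['wrist_torque'])
T=tool(s)[:3,:3]
print(s['time'],s['tool_pos'].round(2),'gap',round(s['finger_gap'],2),'j6',s['joint_pos'][5].round(1))
print('F world',np.mean(F,0).round(2),'F tool',(T.T@np.mean(F,0)).round(2),'M tool',(T.T@np.mean(M,0)).round(3), 'toolrot',s['tcp_rot'].round(1)); print(T[:2,1:].round(3).tolist())
E
python3 f.py 3
```

```text
6.9333 [538.58   7.44 121.25] gap 55.22 j6 136.4
F world [-2.33 -1.85  1.21] F tool [-1.2   2.98  0.03] M tool [-0.013 -0.033  0.544] toolrot [  80.9   90.  -150.1]
[[-0.778, -0.629], [-0.629, 0.778]]
```

Request:
drive_tool(moves=[0,0.05,0,0,0,0,0,0,0,0,0,0,0,0,0,0,0,0], hand=5.4)

```text
time: 7.18
tool_pos: [538.5, 7.3, 121.4]
tcp_rot: [-127.2, 90.0, 1.8]
ft_force: [-1.9, -0.7, 2.0]
finger_gap: 54.4
```

```bash
python3 f.py 3
```

```text
7.2833 [538.49   7.31 121.39] gap 54.06 j6 136.4
F world [-1.82 -1.12  2.27] F tool [-2.27  2.12  0.27] M tool [-0.014 -0.028  0.41 ] toolrot [-139.   90.  -10.]
[[-0.778, -0.629], [-0.629, 0.778]]
```

Request:
drive_tool(moves=[-0.03,0.06,0,0,0,0,0,0,0,0,0,0,0,0,0,0,0,0], hand=5.0, grip_force=25)

```text
time: 7.53
tool_pos: [538.4, 7.2, 121.7]
tcp_rot: [-104.5, 89.9, 24.4]
ft_force: [2.8, 1.1, -0.5]
finger_gap: 53.6
```

```bash
python3 f.py 3
```

```text
7.6333 [538.38   7.21 121.7 ] gap 53.51 j6 136.3
F world [ 3.15  1.46 -0.4 ] F tool [ 0.41 -3.37 -0.85] M tool [ 0.012  0.108 -0.395] toolrot [-107.6   89.9   21.3]
[[-0.778, -0.629], [-0.629, 0.778]]
```

Request:
drive_tool(moves=[0,-0.03,0,0,0,0,0,0,0,-3,0,0,0,0,0,-4,0,0,0,0,0,-4,0,0,0,0,0,-4,0,0,0,0,0,0,0,0])

```text
time: 8.13
tool_pos: [538.4, 6.9, 122.0]
tcp_rot: [173.3, 90.0, -42.5]
ft_force: [-0.1, -1.1, 2.8]
finger_gap: 53.4
```

```bash
python3 f.py 3
```

```text
8.2333 [538.37   6.91 121.99] gap 53.15 j6 121.5
F world [-0.06 -0.46  3.06] F tool [-3.06  0.41 -0.22] M tool [-0.068  0.063  0.105] toolrot [171.4  90.  -44.8]
[[-0.59, -0.807], [-0.807, 0.59]]
```

Request:
drive_tool(moves=[-0.02,0,0,-4,0,0,-0.01,0,0,-4,0,0,-0.01,0,0,-4,0,0,-0.01,0,0,-4,0,0,-0.01,0,0,-4,0,0,0,0,0,0,0,0])

```text
time: 8.73
tool_pos: [538.5, 7.0, 122.6]
tcp_rot: [175.2, 90.0, -20.8]
ft_force: [0.4, 0.8, 3.1]
finger_gap: 53.4
```

```bash
python3 f.py 3
```

```text
8.8333 [538.47   7.01 122.57] gap 53.69 j6 101.6
F world [ 0.28 -0.14  4.29] F tool [-4.29  0.06 -0.31] M tool [-0.067  0.097  0.119] toolrot [178.3  90.  -17.9]
[[-0.28, -0.96], [-0.96, 0.28]]
```

Request:
drive_tool(moves=[-0.02,0,0,-4,0,0,-0.02,0,0,-4,0,0,-0.02,0,0,-4,0,0,-0.02,0,0,-4,0,0,-0.02,0,0,-4,0,0,0,0,0,0,0,0])

```text
time: 9.33
tool_pos: [538.5, 7.2, 123.3]
tcp_rot: [-167.0, 90.0, 17.0]
ft_force: [1.7, 1.1, 2.2]
finger_gap: 53.2
```

```bash
python3 f.py 3
```

```text
9.4333 [538.41   7.28 123.32] gap 53.15 j6 81.6
F world [2.01 1.17 3.18] F tool [-3.18 -1.04 -2.08] M tool [-0.099  0.283 -0.089] toolrot [-166.1   90.    17.6]
[[0.065, -0.998], [-0.998, -0.065]]
```

Request:
drive_tool(moves=[-0.03,-0.01,-0.02,-4,0,0,-0.015,0,0,-4,0,0,-0.015,0,0,-4,0,0,-0.015,0,0,-4,0,0,-0.015,0,-0.01,-4,0,0,-0.015,0,0,-4,0,0,0,0,0,0,0,0])

```text
time: 10.02
tool_pos: [538.6, 7.7, 124.2]
tcp_rot: [-138.0, 90.0, 70.0]
ft_force: [2.4, 2.4, 2.7]
finger_gap: 53.0
```

```bash
python3 f.py 3
```

```text
10.1167 [538.5    7.73 124.17] gap 53.5 j6 57.6
F world [2.31 3.22 2.08] F tool [-2.08 -1.78 -3.54] M tool [-0.099  0.576 -0.285] toolrot [-119.4   90.    88.3]
[[0.465, -0.885], [-0.885, -0.465]]
```

Request:
drive_tool(moves=[-0.03,-0.03,-0.04,-4,0,0,-0.015,-0.008,-0.002,-4,0,0,-0.015,-0.008,-0.002,-4,0,0,-0.015,-0.008,-0.002,-4,0,0,-0.015,-0.008,-0.002,-4,0,0,-0.015,-0.008,-0.002,-4,0,0,0,0,0,0,0,0])

```text
time: 10.7
tool_pos: [538.3, 8.2, 125.0]
tcp_rot: [-73.6, 90.0, 158.3]
ft_force: [1.3, 2.3, 0.6]
finger_gap: 53.4
```

```bash
python3 f.py 3
```

```text
10.8 [538.26   8.23 125.03] gap 53.15 j6 33.7
F world [1.32 2.28 0.86] F tool [-0.86 -0.38 -2.61] M tool [-0.131  0.461  0.006] toolrot [-68.5  90.  163.2]
[[0.785, -0.62], [-0.62, -0.785]]
```

Request:
drive_tool(moves=[-0.02,-0.01,-0.03,-4,0,0,-0.015,-0.008,-0.004,-4,0,0,-0.015,-0.008,-0.004,-4,0,0,-0.015,-0.008,-0.004,-4,0,0,-0.015,-0.008,-0.004,-4,0,0,-0.015,-0.008,-0.004,-4,0,0,-0.015,-0.008,-0.004,-4,0,0,-0.015,-0.008,-0.004,-4,0,0,0,0,0,0,0,0])

```text
time: 11.55
tool_pos: [537.8, 8.6, 126.2]
tcp_rot: [-60.6, 89.9, -156.6]
ft_force: [-0.1, 1.1, -0.5]
finger_gap: 53.2
```

```bash
python3 f.py 3
```

```text
11.65 [537.77   8.63 126.16] gap 53.35 j6 1.8
F world [ 0.49  0.13 -0.06] F tool [ 0.06  0.47 -0.18] M tool [-0.124  0.025  0.18 ] toolrot [ -63.8   89.9 -160.1]
[[0.994, -0.11], [-0.11, -0.994]]
```

Request:
drive_tool(moves=[-0.014,-0.008,-0.002,-4,0,0,-0.014,-0.008,-0.002,-4,0,0,-0.014,-0.008,-0.002,-4,0,0,-0.014,-0.008,-0.002,-4,0,0,-0.014,-0.008,-0.002,-4,0,0,-0.014,-0.008,-0.002,-4,0,0,-0.014,-0.008,-0.002,-4,0,0,-0.014,-0.008,-0.002,-4,0,0,-0.014,-0.008,-0.002,-4,0,0,-0.014,-0.008,-0.002,-4,0,0,0,0,0,0,0,0])

```text
time: 12.57
tool_pos: [536.9, 8.7, 127.5]
tcp_rot: [-112.0, 89.9, -168.1]
ft_force: [-0.9, 0.2, -1.0]
finger_gap: 53.4
```

```bash
python3 f.py 3
```

```text
12.6667 [536.89   8.74 127.54] gap 53.12 j6 -38.2
F world [-0.36 -0.66 -0.94] F tool [ 0.94 -0.66  0.36] M tool [-0.102 -0.037 -0.03 ] toolrot [-112.2   89.9 -168.5]
[[0.832, 0.555], [0.555, -0.832]]
```

Request:
drive_tool(moves=[-0.01,-0.008,-0.002,-4,0,0,-0.014,-0.008,-0.002,-4,0,0,-0.014,-0.008,-0.002,-4,0,0,-0.014,-0.008,-0.002,-4,0,0,-0.014,-0.008,-0.002,-4,0,0,-0.014,-0.008,-0.002,-4,0,0,-0.014,-0.008,-0.002,-4,0,0,-0.014,-0.008,-0.002,-4,0,0,-0.014,-0.008,-0.002,-4,0,0,-0.014,-0.008,-0.002,-4,0,0,-0.014,-0.008,-0.002,-4,0,0,-0.014,-0.008,-0.002,-4,0,0,0,0,0,0,0,0])

```text
time: 13.75
tool_pos: [536.2, 8.2, 129.1]
tcp_rot: [-170.9, 89.9, -179.0]
ft_force: [-1.2, -1.0, -1.8]
finger_gap: 53.1
```

```bash
python3 f.py 3
```

```text
13.85 [536.17   8.21 129.13] gap 53.56 j6 -86.3
F world [-0.57 -0.37 -2.18] F tool [ 2.18 -0.45 -0.51] M tool [-0.124  0.111  0.035] toolrot [-169.    89.9 -177.3]
[[0.145, 0.99], [0.99, -0.145]]
```

Request:
drive_tool(moves=[0,-0.008,-0.002,-4,0,0,-0.004,-0.008,-0.002,-4,0,0,-0.013,-0.008,-0.002,-4,0,0,-0.013,-0.008,-0.002,-4,0,0,-0.013,-0.008,-0.002,-4,0,0,-0.013,-0.008,-0.002,-4,0,0,-0.013,-0.008,-0.002,-4,0,0,-0.013,-0.008,-0.002,-4,0,0,-0.013,-0.008,-0.002,-4,0,0,-0.013,-0.008,-0.002,-4,0,0,-0.013,-0.008,-0.002,-4,0,0,-0.013,-0.008,-0.002,-4,0,0,0,0,0,0,0,0])

```text
time: 14.93
tool_pos: [536.5, 7.2, 130.7]
tcp_rot: [156.5, 90.0, -163.6]
ft_force: [-0.3, -0.3, -1.3]
finger_gap: 53.2
```

```bash
python3 f.py 3
```

```text
15.0333 [536.49   7.23 130.74] gap 53.38 j6 -134.4
F world [-0.54 -0.66 -1.38] F tool [ 1.38 -0.17 -0.83] M tool [-0.128  0.16   0.014] toolrot [ 155.4   90.  -164.9]
[[-0.639, 0.77], [0.77, 0.639]]
```

Request:
drive_tool(moves=[0.015,0,-0.01,0,0,0,0,0,0,0,0,0])

```text
time: 15.2
tool_pos: [536.5, 7.2, 130.7]
tcp_rot: [145.5, 90.0, -174.7]
ft_force: [-0.5, -0.2, -2.0]
finger_gap: 53.4
```

Request:
drive_tool(moves=[0,0,0,0,0,0,0,0,0,0,0,0,0,0,0,0,0,0,0,0,0,0,0,0], hand=7.2)

```text
time: 15.53
tool_pos: [536.9, 7.3, 131.1]
tcp_rot: [-39.2, 90.0, 0.7]
ft_force: [-0.5, 0.6, -0.5]
finger_gap: 71.9
```

```bash
python3 f.py 2; python3 - <<'E'
from h import *
d=snapshot('wrist');save('w5',d['image'],(120,130,440,420),2)
E
```

```text
15.5833 [536.84   7.25 131.01] gap 72.08 j6 -134.6
F world [-0.54  0.31  0.07] F tool [-0.07  0.59 -0.21] M tool [0.01  0.018 0.008] toolrot [-40.4  90.   -0.4]
[[-0.642, 0.767], [0.767, 0.642]]
```

View pics/w5.png

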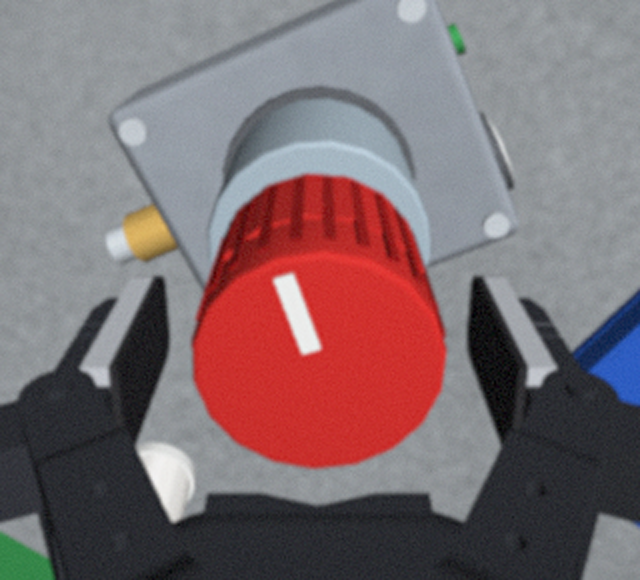

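Request:
drive_tool(moves=[0,0,0.09,4,0,0,0,0,0,7,0,0,0,0,0,7,0,0,0,0,0,7,0,0,0,0,0,7,0,0,0,0,0,7,0,0,0,0,0,7,0,0,0,0,0,7,0,0,0,0,0,7,0,0,0,0,0,7,0,0,0,0,0,7,0,0,0,0,0,7,0,0,0,0,0,7,0,0,0,0,0,7,0,0,0,0,0,7,0,0,0,0,0,7,0,0,0,0,0,7,0,0,0,0,0,7,0,0,0,0,0,7,0,0,0,0,0,7,0,0])

```text
time: 17.3
tool_pos: [537.4, 7.8, 130.8]
tcp_rot: [101.1, 90.0, 3.7]
ft_force: [-0.4, 0.1, -0.5]
finger_gap: 72.1
```

Request:
drive_tool(moves=[0,0,0,7,0,0,0,0,0,7,0,0,0,0,0,7,0,0,0,0,0,7,0,0,0,0,0,7,0,0,0,0,0,7,0,0,0,0,0,7,0,0,0,0,0,7,0,0,0,0,0,3,0,0,0,0,0,0,0,0,0,0,0,0,0,0,0,0,0,0,0,0], hand=5.9)

```text
time: 18.3
tool_pos: [537.3, 7.8, 130.8]
tcp_rot: [166.9, 90.0, 11.0]
ft_force: [-0.1, 0.5, -0.2]
finger_gap: 59.0
```

```bash
python3 f.py 4
```

```text
18.45 [537.29   7.8  130.77] gap 59.09 j6 61.4
F world [ 0.21  0.02 -0.21] F tool [ 0.21  0.07 -0.2 ] M tool [-0.011 -0.017  0.023] toolrot [ -19.4   90.  -175.4]
[[0.407, -0.913], [-0.913, -0.407]]
```

Request:
drive_tool(moves=[0,0.015,-0.02,0,0,0,0,0,0,0,0,0,0,0,0,0,0,0], hand=5.4)

```text
time: 18.7
tool_pos: [537.4, 7.8, 130.9]
tcp_rot: [-45.5, 90.0, 158.5]
ft_force: [-1.5, 0.7, 0.9]
finger_gap: 53.9
```

```bash
python3 f.py 3
```

```text
18.8 [537.43   7.84 130.84] gap 54.3 j6 61.4
F world [-2.06  0.6   2.15] F tool [-2.15 -1.38  1.64] M tool [-0.001 -0.283 -0.302] toolrot [-49.7  90.  154.2]
[[0.406, -0.914], [-0.914, -0.406]]
```

Request:
drive_tool(moves=[-0.02,-0.012,0.015,0,0,0,0,0,0,0,0,0,0,0,0,0,0,0,0,0,0,0,0,0], hand=5.0, grip_force=30)

```text
time: 19.13
tool_pos: [537.4, 7.8, 131.1]
tcp_rot: [-179.4, 90.0, 24.5]
ft_force: [-1.8, 2.2, 3.2]
finger_gap: 53.1
```

```bash
python3 f.py 3
```

```text
19.2333 [537.41   7.85 131.04] gap 53.72 j6 61.4
F world [-1.91  1.8   2.56] F tool [-2.56 -2.42  1.01] M tool [ 0.014 -0.176 -0.367] toolrot [-173.6   90.    30.3]
[[0.406, -0.914], [-0.914, -0.406]]
```

Request:
drive_tool(moves=[-0.025,-0.025,0.01,0,0,0,-0.013,0,0,-4,0,0,-0.013,0,0,-4,0,0,-0.013,0,0,-4,0,0,-0.013,0,0,-4,0,0,-0.013,0,0,-4,0,0,0,0,0,0,0,0])

```text
time: 19.82
tool_pos: [537.4, 7.7, 131.9]
tcp_rot: [90.5, 90.0, -45.4]
ft_force: [-0.1, -1.7, 0.9]
finger_gap: 53.6
```

```bash
python3 f.py 3
```

```text
19.9167 [537.39   7.69 131.87] gap 53.38 j6 41.6
F world [ 0.19 -1.24  0.28] F tool [-0.28  1.03  0.72] M tool [-0.11  -0.039  0.143] toolrot [ 92.4  90.  -43.8]
[[0.692, -0.722], [-0.722, -0.692]]
```

Request:
drive_tool(moves=[-0.013,0.01,0.005,-4,0,0,-0.013,0,0,-4,0,0,-0.013,0,0,-4,0,0,-0.013,0,0,-4,0,0,-0.013,0,0,-4,0,0,-0.013,0,0,-4,0,0,-0.013,0,0,-4,0,0,-0.013,0,0,-4,0,0,-0.013,0,0,-4,0,0,0,0,0,0,0,0])

```text
time: 20.75
tool_pos: [537.4, 7.9, 133.1]
tcp_rot: [90.7, 90.0, -9.3]
ft_force: [0.2, -0.7, 0.8]
finger_gap: 53.7
```

```bash
python3 f.py 3
```

```text
20.85 [537.33   7.87 133.12] gap 53.27 j6 5.6
F world [ 0.18 -0.34  0.78] F tool [-0.78  0.23  0.3 ] M tool [-0.066  0.01   0.01 ] toolrot [ 89.8  90.  -10.5]
[[0.984, -0.178], [-0.178, -0.984]]
```

Request:
drive_tool(moves=[-0.013,0,0,-4,0,0,-0.013,0,0,-4,0,0,-0.013,0,0,-4,0,0,-0.013,0,0,-4,0,0,-0.013,0,0,-4,0,0,0,0,0,0,0,0])

```text
time: 21.35
tool_pos: [537.2, 7.8, 133.8]
tcp_rot: [28.4, 90.0, -51.7]
ft_force: [-0.5, -0.7, 1.8]
finger_gap: 53.1
```

```bash
python3 f.py 3
```

```text
21.45 [537.23   7.85 133.71] gap 53.39 j6 -14.3
F world [-0.21 -0.64  1.69] F tool [-1.69 -0.31  0.59] M tool [-0.065 -0.042 -0.059] toolrot [ 31.7  90.  -48.6]
[[0.986, 0.169], [0.169, -0.986]]
```

Request:
drive_tool(moves=[-0.02,0,0,-4,0,0,-0.015,0,0,-4,0,0,-0.013,0,0,-4,0,0,-0.013,0,0,-4,0,0,0,0,0,0,0,0])

```text
time: 21.87
tool_pos: [537.2, 7.8, 134.3]
tcp_rot: [-65.3, 90.0, -129.4]
ft_force: [-0.8, -0.5, 0.9]
finger_gap: 53.5
```

```bash
python3 f.py 3
```

```text
21.9667 [537.2    7.83 134.3 ] gap 53.55 j6 -30.3
F world [-0.53 -0.93  1.19] F tool [-1.19 -0.88  0.61] M tool [-0.056 -0.052 -0.062] toolrot [-24.9  90.  -89.2]
[[0.901, 0.434], [0.434, -0.901]]
```

Request:
drive_tool(moves=[-0.015,-0.005,0.005,-4,0,0,-0.013,0,0,-4,0,0,-0.013,0,0,-4,0,0,-0.013,0,0,-4,0,0,0,0,0,0,0,0])

```text
time: 22.38
tool_pos: [537.2, 7.8, 134.8]
tcp_rot: [-40.4, 90.0, -88.4]
ft_force: [-0.1, -0.2, 1.2]
finger_gap: 53.3
```

```bash
python3 f.py 3
```

```text
22.4833 [537.19   7.79 134.85] gap 53.27 j6 -46.3
F world [-0.24 -0.46  2.17] F tool [-2.17 -0.49  0.18] M tool [-0.048 -0.038 -0.078] toolrot [  8.8  90.  -39.5]
[[0.747, 0.665], [0.665, -0.747]]
```

Request:
drive_tool(moves=[-0.018,0,0,-4,0,0,-0.013,0,0,-4,0,0,-0.013,0,0,-4,0,0,0,0,0,0,0,0])

```text
time: 22.82
tool_pos: [537.4, 7.8, 135.7]
tcp_rot: [35.1, 90.0, -0.9]
ft_force: [-1.0, 0.5, 4.7]
finger_gap: 53.3
```

```bash
python3 f.py 3
```

```text
22.9167 [537.46   7.83 135.64] gap 53.35 j6 -58.3
F world [-0.62  0.31  4.22] F tool [-4.22 -0.11 -0.68] M tool [ 0.017  0.004 -0.087] toolrot [34.9 90.  -1.4]
[[0.592, 0.806], [0.806, -0.592]]
```

The torque dropped to zero and an upward force of about 4 N appeared, so the cap is free in the grip. I'll lift slowly while following the spring.

Request:
drive_tool(moves=[-0.02,0,0,-4,0,0,-0.02,0,0,-4,0,0,-0.05,0,0,0,0,0,-0.05,0,0,0,0,0,-0.1,0,0,0,0,0,-0.1,0,0,0,0,0,0,0,0,0,0,0])

```text
time: 23.5
tool_pos: [537.4, 7.8, 139.0]
tcp_rot: [28.2, 90.0, 0.1]
ft_force: [1.2, 1.0, 3.1]
finger_gap: 53.2
```

```bash
python3 f.py 3
```

```text
23.6 [537.39   7.84 138.82] gap 53.47 j6 -66.5
F world [1.63 0.49 3.38] F tool [-3.38  1.2   1.21] M tool [ 0.036 -0.203  0.137] toolrot [36.2 90.   8.1]
[[0.471, 0.882], [0.882, -0.471]]
```

Request:
drive_tool(moves=[-0.1,0.01,0.01,0,0,0,-0.1,0,0,0,0,0,-0.15,0,0,0,0,0,-0.2,0,0,0,0,0,-0.2,0,0,0,0,0,-0.3,0,0,0,0,0,-0.4,0,0,0,0,0,0,0,0,0,0,0])

```text
time: 24.27
tool_pos: [537.8, 7.8, 154.3]
tcp_rot: [24.3, 89.9, -3.8]
ft_force: [-0.3, 0.6, -1.4]
finger_gap: 53.1
```

```bash
python3 f.py 3
```

```text
24.3667 [537.57   7.85 153.59] gap 53.19 j6 -66.6
F world [-0.14 -0.12 -1.14] F tool [ 1.14 -0.17 -0.07] M tool [-0.001  0.009  0.017] toolrot [24.8 90.  -3.3]
[[0.47, 0.883], [0.883, -0.47]]
```

Request:
drive_tool(moves=[-0.5,0,0,0,0,0,-1,0,0,0,0,0,-1.2,0,0,0,0,0,-1.2,0,0,0,0,0,-0.8,0.3,-0.2,0,0,0,-0.3,0.8,-0.5,0,0,0,0,1.6,-1,0,0,0,0,1.6,-1,0,0,0,0,1.6,-1,0,0,0,0,1.6,-1,0,0,0,0,1.6,-1,0,0,0,0,1.6,-1,0,0,0,0,1.6,-1,0,0,0,0,1.6,-1,0,0,0,0,1.6,-1,0,0,0,0,1.6,-1,0,0,0,0,1.6,-0.9,0,0,0,0,1.2,-0.6,0,0,0,0,0.8,-0.4,0,0,0,0,0.4,-0.2,0,0,0])

```text
time: 26.03
tool_pos: [523.3, 255.6, 203.2]
tcp_rot: [160.3, 90.0, 132.3]
ft_force: [-0.3, -1.2, -1.2]
finger_gap: 53.4
```

Request:
drive_tool(moves=[0,0,0,0,0,0,0,0,0,0,0,0])

```text
time: 26.2
tool_pos: [523.6, 253.9, 203.1]
tcp_rot: [-86.5, 90.0, -114.6]
ft_force: [-0.3, -1.0, -0.9]
finger_gap: 53.4
```

```bash
python3 f.py 2; python3 - <<'E'
from h import *
import pickle
s=sensors.sense();T=tool(s)
print('to spot tool mm',totool([525.2-s['tool_pos'][0],255.8-s['tool_pos'][1],0],s))
for n in ['wrist','scene','side']:
    d=snapshot(n);save('p_'+n,d['image']);pickle.dump((s,d),open('p_'+n+'.pkl','wb'))
    P=cloud(d,T if n=='wrist' else None);b=blue(d['image'])&(P[...,2]<30)&(P[...,2]>0)
    q=P[b][:,:2].astype(np.float32);print(n,cv2.minAreaRect(q))
E
```

```text
26.25 [523.66 253.6  203.09] gap 53.14 j6 -41.1
F world [-0.16 -0.14 -0.97] F tool [ 0.97 -0.2  -0.07] M tool [0.046 0.004 0.023] toolrot [ -83.8   90.  -111.9]
[[0.471, 0.882], [0.882, -0.471]]
to spot tool mm [-1.31126596e-03  2.66867986e+00  3.27019541e-01]
wrist ((486.3289489746094, 253.94186401367188), (194.9143829345703, 156.9933624267578), 1.808159589767456)
scene ((489.0778503417969, 254.19412231445312), (199.171142578125, 159.76263427734375), 1.7669674158096313)
side ((492.4317626953125, 253.85792541503906), (215.8818359375, 167.52333068847656), 2.430898666381836)
```

View pics/p_wrist.png

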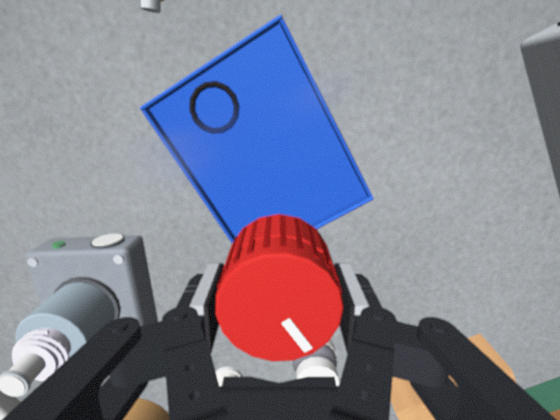

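View pics/p_scene.png

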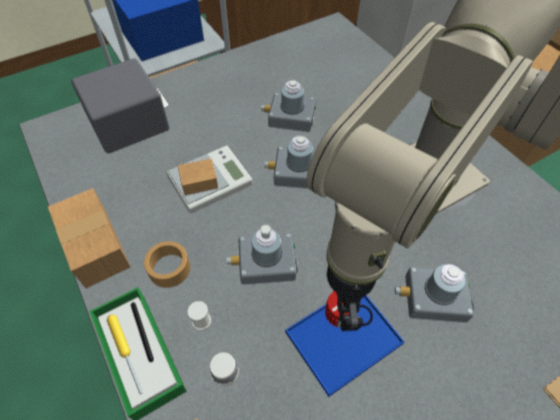

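View pics/p_side.png

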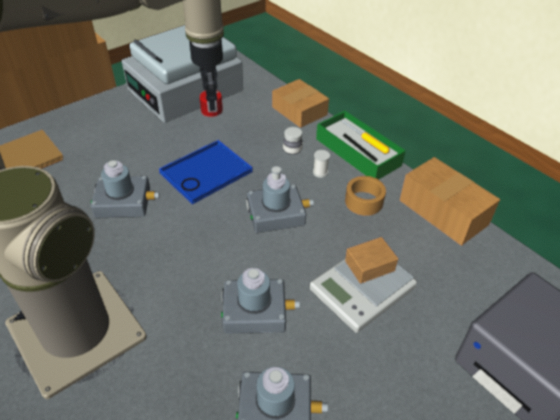

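The pictures show the cap hanging upright in the grip, skirt down: scene (340,308), side (210,103). The bare neck is left on the unit and everything else is in place. Now I'll lower the cap into the tray.

Request:
drive_tool(moves=[0.5,0.15,0.03,0,0,0,1.0,0.1,0,0,0,0,1.5,0,0,0,0,0,1.8,0,0,0,0,0,1.8,0,0,0,0,0,1.8,0,0,0,0,0,1.8,0,0,0,0,0,1.8,0,0,0,0,0,1.6,0,0,0,0,0,1.2,0,0,0,0,0,0.9,0,0,0,0,0,0.6,0,0,0,0,0,0.4,0,0,0,0,0,0.3,0,0,0,0,0,0.2,0,0,0,0,0,0.1,0,0,0,0,0,0,0,0,0,0,0,0,0,0,0,0,0,0,0,0,0,0,0])

```text
time: 27.98
tool_pos: [525.4, 256.5, 30.7]
tcp_rot: [49.8, 90.0, 21.7]
ft_force: [-0.1, -0.4, -1.2]
finger_gap: 53.0
```

```bash
python3 f.py 3
```

```text
28.0833 [525.23 256.43  30.54] gap 53.56 j6 -41.0
F world [ 0.41 -0.21 -1.01] F tool [1.01 0.01 0.45] M tool [ 0.009  0.02  -0.012] toolrot [49.1 90.  21.1]
[[0.47, 0.883], [0.883, -0.47]]
```

Request:
drive_tool(moves=[0.2,0,0,0,0,0,0.2,0,0,0,0,0,0.2,0,0,0,0,0,0.15,0,0,0,0,0,0.1,0,0,0,0,0,0.05,0,0,0,0,0,0,0,0,0,0,0,0,0,0,0,0,0])

```text
time: 28.75
tool_pos: [525.0, 256.3, 21.2]
tcp_rot: [-121.8, 90.0, -149.8]
ft_force: [-0.1, -0.2, -1.1]
finger_gap: 53.7
```

```bash
python3 f.py 3
```

```text
28.85 [525.08 256.33  21.27] gap 53.39 j6 -41.0
F world [ 0.2  -0.   -1.25] F tool [1.25 0.09 0.17] M tool [ 0.012  0.024 -0.008] toolrot [36.2 90.   8.1]
[[0.47, 0.883], [0.883, -0.47]]
```

Request:
drive_tool(moves=[0.05,0,0,0,0,0,0.05,0,0,0,0,0,0.05,0,0,0,0,0,0.03,0,0,0,0,0,0,0,0,0,0,0,0,0,0,0,0,0])

```text
time: 29.35
tool_pos: [525.0, 256.3, 19.4]
tcp_rot: [-109.6, 90.0, -137.7]
ft_force: [0.4, 0.2, -0.2]
finger_gap: 53.1
```

```bash
python3 f.py 3
```

```text
29.45 [524.98 256.34  19.36] gap 53.15 j6 -41.0
F world [ 0.57  0.3  -0.58] F tool [0.58 0.53 0.36] M tool [-0.012 -0.019 -0.001] toolrot [-167.6   90.   164.3]
[[0.47, 0.883], [0.883, -0.47]]
```

Contact is starting (Fz rose from -1.25 to -0.6 N). A little more.

Request:
drive_tool(moves=[0.02,0,0,0,0,0,0.02,0,0,0,0,0,0,0,0,0,0,0,0,0,0,0,0,0])

```text
time: 29.78
tool_pos: [525.0, 256.3, 19.1]
tcp_rot: [21.6, 90.0, -6.5]
ft_force: [-0.7, -0.2, 0.5]
finger_gap: 53.4
```

```bash
python3 f.py 3
```

```text
29.8833 [525.05 256.36  19.14] gap 53.24 j6 -41.0
F world [-0.79  0.09  0.96] F tool [-0.96 -0.29 -0.74] M tool [ 0.027  0.117 -0.16 ] toolrot [46.7 90.  18.7]
[[0.47, 0.883], [0.883, -0.47]]
```

Request:
drive_tool(moves=[0,0,0,0,0,0,0,0,0,0,0,0], hand=5.7, grip_force=20)

```text
time: 30.05
tool_pos: [525.1, 256.4, 19.0]
tcp_rot: [54.9, 90.0, 26.8]
ft_force: [-0.4, -0.3, -0.2]
finger_gap: 57.2
```

Request:
drive_tool(moves=[0,0,0,0,0,0,0,0,0,0,0,0,0,0,0,0,0,0], hand=7.2)

```text
time: 30.3
tool_pos: [525.0, 256.3, 18.9]
tcp_rot: [-100.6, 90.0, -128.6]
ft_force: [0.4, 0.2, 0.7]
finger_gap: 71.9
```

```bash
python3 f.py 2;  python3 - <<'E'
from h import *
d=snapshot('wrist');save('w7',d['image'],(120,130,440,420),2)
E
```

```text
30.35 [525.01 256.3   18.95] gap 72.14 j6 -41.0
F world [ 0.12  0.18 -0.26] F tool [0.26 0.22 0.02] M tool [-0.009  0.007  0.006] toolrot [-174.2   90.   157.8]
[[0.47, 0.883], [0.883, -0.47]]
```

View pics/w7.png

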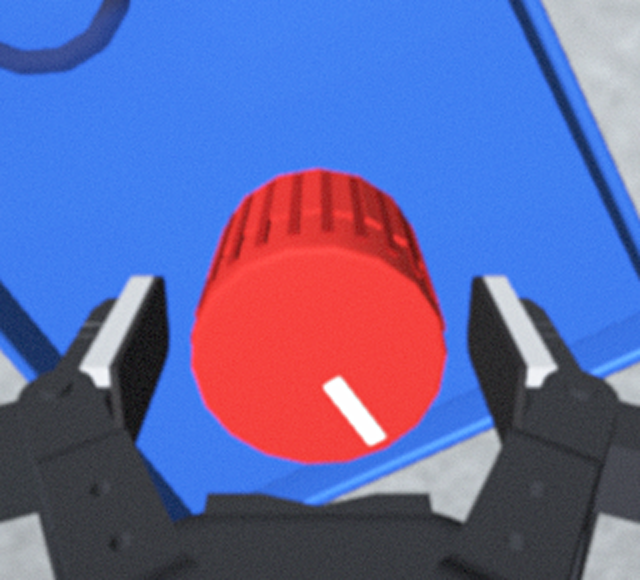

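The cap stands flat, centred between the open fingers (crop centre about (320,350)), on the clear part of the tray floor. I'll retreat straight up.

Request:
drive_tool(moves=[-0.3,0,0,0,0,0,-0.6,0,0,0,0,0,-1,0,0,0,0,0,-1.5,0,0,0,0,0,-2,0,0,0,0,0,-2,0,0,0,0,0,-2,0,0,0,0,0,-2,0,0,0,0,0,-2,0,0,0,0,0,-2,0,0,0,0,0,-1,0,0,0,0,0,-0.5,0,0,0,0,0,0,0,0,0,0,0,0,0,0,0,0,0])

```text
time: 31.57
tool_pos: [524.7, 256.2, 187.4]
tcp_rot: [-130.9, 90.0, -158.9]
ft_force: [-0.1, -0.5, -0.9]
finger_gap: 72.3
```

```bash
python3 f.py 1; python3 wm.py w8 40 60; python3 - <<'E'
from h import *
d=snapshot('scene');save('e_scene',d['image'],(200,190,430,400),3)
d=snapshot('side');save('e_side',d['image'])
E
```

```text
31.5667 [524.71 256.21 187.35] gap 72.3 j6 -41.0
F world [-0.08 -0.47 -0.87] F tool [ 0.87 -0.45  0.15] M tool [ 0.03  -0.007 -0.011] toolrot [-130.9   90.  -158.9]
[[0.47, 0.883], [0.883, -0.47]]
31.5667 [524.71 256.21 187.35] [ 21.     6.4   91.04  -0.    82.6  -40.96] [-0.08 -0.47 -0.87] [-0.013 -0.001 -0.03 ] 72.29747581997366
[[-0.001  0.47   0.883]
 [-0.     0.883 -0.47 ]
 [-1.    -0.001 -0.   ]]
2329 [521.22405808 258.45058842  50.0581229 ] 50.29027668390273
((523.2794799804688, 257.97088623046875), 26.31730842590332)
in tool mm [137.06505686   0.95404734  -2.02942487]
```

View pics/w8.png

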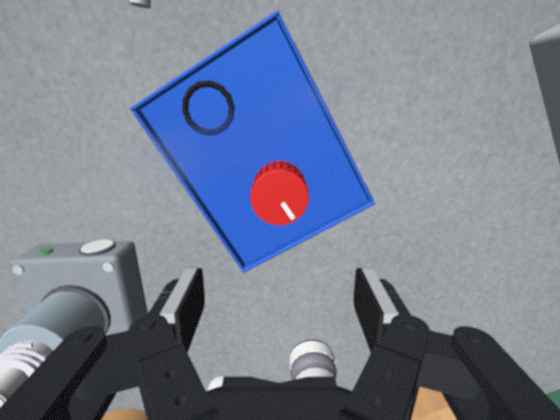

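View pics/e_side.png

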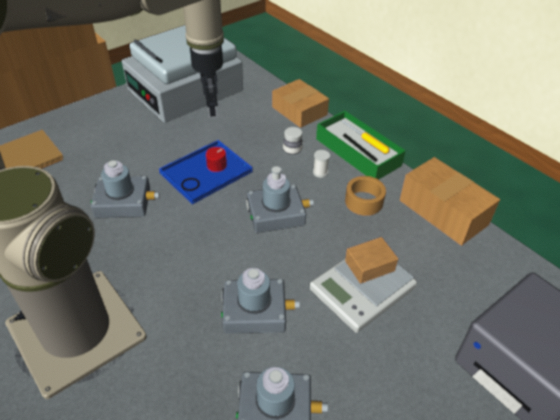

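The cap stands flat in the clear half of the tray: wrist view (280,193), side view (216,158), top at z≈50 against an expected 49. The O-ring at wrist (208,108) and the bystanders have not moved, and the robot is clear of everything. I'm handing in.

```bash
python3 - <<'E'
from h import *
print(r.hand_in())
E
```

```text
the job is handed in; nothing more can be done
None
```

The filter is open and the job is handed in. The red cap is off and stands open side down, flat on the tray's clear half beside the O-ring, with the gripper clear of it.

- **Unscrewing:** I turned the cap anticlockwise in two grips, about 270° and then 120°. It climbs about 12 mm per turn. In the readings I took between steps, the vertical load stayed under 4.5 N and the side load at about 4 N or less.
- **Coming free:** The thread let go at about 385°. The turning torque fell to about zero and a spring push of about 4 N appeared, with the cap held in the grip. I then lifted it slowly until only its weight (about 1.1 N) showed.
- **Setting down:** I lowered it to a floor contact of about 2 N and let go. It took about 32 s of the 72 s allowed.

**Last checks:** The cap's top measured about 50 mm high, where 49 mm is expected for standing flat on the tray floor. Its centre is about 2–3 mm from the chosen spot. In the final wrist and side pictures the O-ring and bystanders look unmoved. No check failed. The camera and arm readings of the cap's position differed by 1–2 mm, within the stated calibration, and during the first grip I corrected for this by force.

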